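# Open the paraffin flow dial four clicks

## Task

The paraffin is coming too slowly at the embedding centre: with a fingertip, push the lever of the flow dial on top of the dispenser head round anticlockwise (seen from above) by exactly four clicks from where it stands, and leave it seated in that click stop. Do not pinch the lever between the fingers, and leave the moulds, cassettes, forceps and jar where they are.

Things in the scene. Friction and masses are not known exactly. Their poses are not given: they have to be found in the camera images.
- flow_dial (a joint): Angle of the flow dial, rad: 0 at its closed stop, growing anticlockwise seen from above (more flow). Eight click stops, 0.5236 rad (30 degrees) apart, 0 to 3.665; it starts in the first, second or third. Leaving a stop takes about 0.12 N m (4 N at 32 mm from the axis); past half-way the dial snaps forward by itself into the next stop, and let go it falls into the nearest.
- dial_axis (a point): Point on the dial's upright axis, on the upper face of its round aluminium skirt, 52 mm across. This face is 10 mm above the flat white top (110 x 110 mm) of the dispenser head, about 205 mm above the bench. Its x axis points along the lever, z up. A black hub, 22 mm across, rises 22 mm above this face. The dispenser's arm rises gently behind the head, to 35 mm above its top 110 mm from the axis.
- lever_tip (a point): Point near the outer end of the dial's black finger lever: in its middle plane, 40 mm from the axis, 10 mm above the skirt's face. The lever is an upright fin with a white line on top, from the hub to 42 mm from the axis, 11 mm wide, from the skirt's face to 20 mm above it; the space round it is clear. Rules call the rubber sides flow_dial_c15 (clockwise flank) and flow_dial_c16 (the other).
- mould_a_mid (a point): Stainless base mould, an open tray 44 x 32 x 12 mm, on the lit window in front of the dispenser, loose and not part of the job. The point is its centre.
- mould_b_mid (a point): Stainless base mould, 44 x 32 x 12 mm, on the black cold plate, loose and not part of the job. The point is its centre.
- mould_c_mid (a point): Stainless base mould, 44 x 32 x 12 mm, in the sunken black well beside the dispenser, loose and not part of the job. The point is its centre.
- cassette_a_mid (a point): Pink tissue cassette, 40 x 28 x 7 mm, on the cold plate, loose and not part of the job. The point is its centre.
- cassette_b_mid (a point): Yellow tissue cassette, 40 x 28 x 7 mm, on the cold plate, loose and not part of the job. The point is its centre.
- forceps_mid (a point): Steel forceps, 128 mm long and 8 mm high, lying on the cold plate, loose and not part of the job. The point is its centre.
- jar_mid (a point): Amber specimen jar with a white cap, 60 mm wide and 85 mm high, on the bench, loose and not part of the job. The point is its centre.

How it is judged:
At the end, for the whole second after the job is handed in: The dial rests, still, in the stop four clicks (120 degrees, within 9) anticlockwise of the stop where it began, and each mould, cassette, the forceps and the jar is within 20 mm of where it stood (distance of lever_tip from where it was at the start of the episode between 0.0659 and 0.0722 m and value of joint flow_dial between 1.93732 and 3.29867 rad and velocity of joint flow_dial between -0.05 and 0.05 rad/s and distance of each of mould_a_mid, mould_b_mid, mould_c_mid, cassette_a_mid, cassette_b_mid, forceps_mid, jar_mid from where it was at the start of the episode below 0.02 m); the robot touches nothing.
It fails at once if the lever is pinched: fingers press on both of its flanks at once (contact force between the fingers and flow_dial_c15 above 1 N and contact force between the fingers and flow_dial_c16 above 1 N).
It fails at once if a mould, cassette, the forceps or the jar is lifted or pushed more than 20 mm from its place (distance of any of mould_a_mid, mould_b_mid, mould_c_mid, cassette_a_mid, cassette_b_mid, forceps_mid, jar_mid from where it was at the start of the episode above 0.02 m).
It also fails if it takes over 61 s, if anything falls off the work surface, if the arm or the gripper's body presses on something with over 40 N, if the wrist force passes 120 N, or if a joint passes its speed limit or range.

## Robot

A 6-joint arm with a two-finger parallel gripper is mounted at the origin on the work surface. World frame = base frame: x ahead of the robot, y to its left, z up, the work surface at z = 0. Lengths are in m, angles in rad, forces in N, time in s.
With the tool pointing down it reaches from about 0.325 to 0.875 m from the base axis. Payload 4.4 kg.
Tool frame: the origin (TCP) lies midway between the tips of the shut fingers; the grasp point (between the pads) lies 19 mm behind it; z points along the fingers, y is the direction in which the jaws open and shut (so a half turn about z gives the same grasp; the last joint's range is limited). The gripper opens to 85 mm and grips with 20 to 120 N. Pads are 22 mm wide; open, the fingers measure 114 mm over their backs; the gripper's body (76 mm by 85 mm) begins 54 mm behind the grasp point. The pads swing forward as they close: fully open they stand 13 mm farther back than shut.
Start: joints at [-0.15, 0.207, 1.542, -0, 1.393, -0.15], TCP at [0.575, -0, 0.231] pointing down, gripper open.
Joint ranges: [-2.73, 2.73], [-0.86, 2.22], [0.23, 2.46], [-1.11, 4.25], [0.08, 2.63], [-2.82, 2.82]. Speed limits (rad/s): [2.79, 2.79, 3.14, 3.14, 3.14, 3.14].

## Interface

Orientations are given as a unit quaternion [w, x, y, z].
In Python, from bench import readout, vision, robot gives the robot as it stands. The module is installed in compiled form; this text tells all that it offers.
- The arm moves only by the tool jog_arm, never from a script. Its argument "plan" is a list of rows, each an object of numbers: "tx", "ty", "tz": the shift along the tool's x, y, z in cm; "twist": the turn about the tool's z in degrees. In form: [{"tx": .., "ty": .., "tz": .., "twist": ..}, ...]. A call has 1 to 5 rows; each row shifts and turns the pose as measured when the row begins, along the tool's axes as they then stand; what a row does not reach is not made up. A row lasts 1/10 s, in which the tool goes at most 50 mm and 8.59 degrees, less where a joint would pass 70% of its speed; a pose out of reach is approached as far as the arm can. A call with a gripper value outside its range is refused whole. "grip" is the gripper command: -1 is shut, 1 is fully open, values between are in proportion, set as the call begins (left out, the last holds). The fingers move at their own pace and stop on an object; the grip force is fixed at half the most. Time passes only in rows, so rows that do not move let the fingers close. It gives the time, the measured TCP pose, the force and the opening at its end, in the units of the state.
- readout.state(): the state, without advancing time (a new reading comes with each control period).
- vision.read_camera(name): name is "scene" or "side" or "wrist"; returns a dict with "frame" (400x640x3 uint8, red, green, blue), "mtx" (3x3 intrinsics, pixels), "k1" (the pictures are not rectified: a ray, as slopes to the right and down, at radius r is drawn at 1 + k1 r^2 times it, then the intrinsics apply), "R" (3x3) and "t" (3): a world point X has camera coordinates R X + t. Camera axes: x right, y down, z forward; pixel columns grow to the right and rows downward; lengths in m; the calibration is good to about 2 mm. A picture is of the moment at which its call begins. There is no depth.
- robot.sign_off(): hands the job in, once; it reports no verdict.
The state is a dict: "time_s": time; "q": joint angles; "qvel": joint speeds; "joint_torque": joint torques, N m; "eef_pos": TCP position; "ee_rot": TCP orientation; "wrist_force": force on the tool from outside, world axes, zero at the start; "moment": the same for the moment, N m; "gripper_width": finger opening in m.
Only numpy, scipy, OpenCV 4.12 (cv2) and the standard library are available. Lean on these libraries where they do the work, as an engineer would, in place of code of your own. Each camera call takes 0.05 s, during which the arm holds its last target. There are 200 camera calls.

## Working session

There is one attempt and no reset: what is moved stays moved. The work goes in short steps, Python scripts to look and compute and a tool call to move; the robot and the scene stay as the last step left them, time stands still between calls to the robot, and variables do not carry over. Pictures are saved under pics/ and viewed, about 8 in all and at most 12, crops included, and the job is handed in when it is done.

Besides the shell and the picture viewer there is one more tool, called after ">>>" in YAML: its name, and indented under it one key for each argument. jog_arm: Moves the arm, as the interface text tells. Its arguments: {"type":"object","properties":{"plan":{"type":"array","items":{"type":"object","properties":{"tx":{"type":"number"},"ty":{"type":"number"},"tz":{"type":"number"},"twist":{"type":"number"}}}},"grip":{"type":"number"}},"required":["plan"]}

```bash
mkdir -p pics
cat > h.py <<'E'
import numpy as np, cv2
from bench import readout, vision, robot
def snap(n,f):
    c=vision.read_camera(n); cv2.imwrite(f'pics/{f}.png',c['frame'][:,:,::-1]); np.savez(f'pics/{f}.npz',**c); return c
def ray(c,u,v):
    m=c['mtx'];d=np.array([(u-m[0,2])/m[0,0],(v-m[1,2])/m[1,1]]);s=d.copy()
    for _ in range(20): s=d/(1+float(c['k1'])*(s@s))
    R=np.array(c['R']);return -R.T@c['t'], R.T@np.array([s[0],s[1],1])
def onz(c,u,v,z):
    o,d=ray(c,u,v);return o+d*(z-o[2])/d[2]
def proj(c,X):
    p=c['R']@np.array(X)+c['t'];s=p[:2]/p[2];s=s*(1+float(c['k1'])*(s@s));return s*[c['mtx'][0,0],c['mtx'][1,1]]+c['mtx'][:2,2]
E
python3 - <<'E'
from h import *
a=snap('scene','s0');b=snap('side','d0');w=snap('wrist','w0')
cv2.imwrite('pics/all.png',cv2.resize(np.vstack([np.hstack([a['frame'],b['frame']])])[:,:,::-1],(1280,400))) 
for c in(a,b,w): print(-c['R'].T@c['t'],c['R'][2])
s=readout.state();print(s['time_s'],s['eef_pos'],s['ee_rot'],s['gripper_width'])
E
```

```text
[ 1.014362   -0.13396202  0.94431213] [-0.49469779 -0.0861318  -0.86478634]
[ 0.42994364 -1.05138017  0.74142046] [ 0.11746494  0.83423584 -0.53875092]
[0.57350974 0.07845733 0.37430639] [-0.0024198  -0.30568619 -0.95212925]
0.15 [5.74420836e-01 6.94612327e-05 2.30364183e-01] [-7.24483304e-04  7.07112169e-01  7.07100824e-01 -5.29845833e-04] 0.0855621675386184
```

View pics/s0.png

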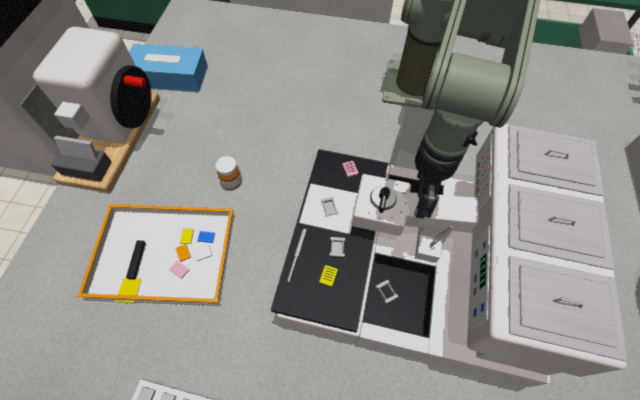

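View pics/d0.png

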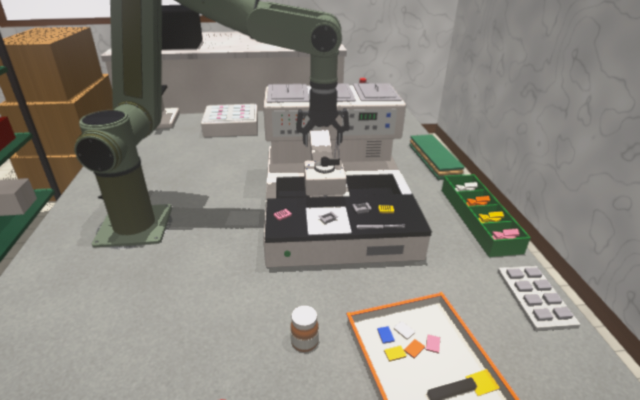

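Scene view: dial at about (383,197) on the white head, gripper right beside it. Side view: dial at about (326,160). I'll zoom in on both and on the wrist view.

Run:
```python
from h import *
L=lambda f:dict(np.load(f'pics/{f}.npz'))
a,b,w=L('s0'),L('d0'),L('w0')
x=cv2.resize(a['frame'][160:240,340:460],(480,320),interpolation=2)
y=cv2.resize(b['frame'][125:205,275:355],(320,320),interpolation=2)
v=np.vstack([np.hstack([x,y]),np.zeros((0,800,3),np.uint8)])
z=cv2.resize(w['frame'],(448,280));z=np.hstack([z,np.zeros((280,352,3),np.uint8)])
cv2.imwrite('pics/c0.png',np.vstack([v,z])[:,:,::-1])
print(onz(a,383,197,.205),onz(b,326,160,.21))
```

```text
[ 0.56776498 -0.06997231  0.205     ] [ 0.58196139 -0.03162302  0.21      ]
```

View pics/c0.png

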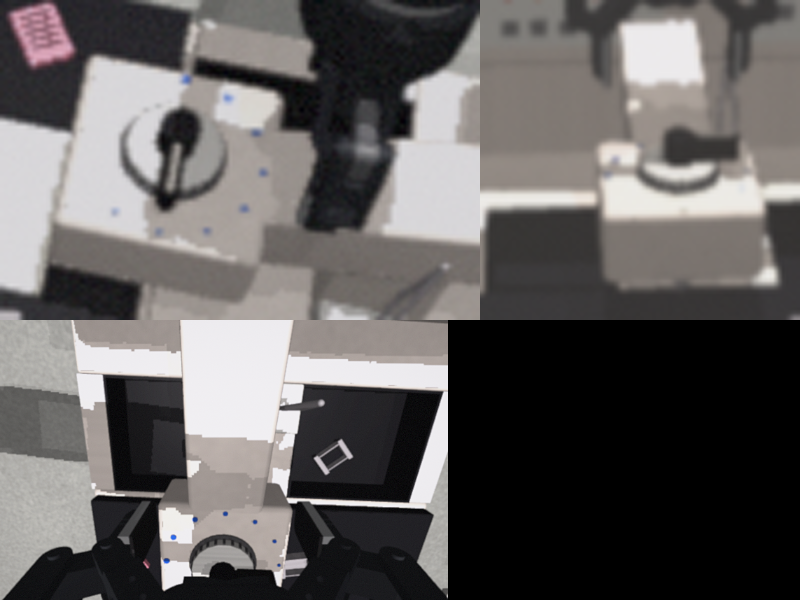

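The lever points roughly along +x, with the dial at about (0.57, -0.07). I'll rise, shut the gripper and move to the -y side for a close look with the wrist camera.

>>> jog_arm:
  plan:
    - {"tz": -3}
    - {"tz": -3}
    - {"tx": -4}
    - {"tx": -4}
    - {"tx": -4}
  grip: -1

```text
$.plan[0]: bad value
```

>>> jog_arm:
  plan:
    - {"tx": -2}
    - {"tx": 0}
    - {"tx": 0}
    - {"tx": 0}
    - {"tx": 0}

```text
$.plan[0]: bad value
```

Run:
```python
from h import *
w=snap('wrist','w1')
s=readout.state();print(s['time_s'],s['eef_pos'],s['gripper_width'],s['wrist_force'])
print(-w['R'].T@w['t'],proj(w,[.57,-.07,.205]))
```

```text
0.2 [5.74524951e-01 5.55460672e-05 2.30549839e-01] 0.08569195186974153 [ 0.12188562 -0.64718393 -0.48853064]
[0.57356972 0.07844809 0.37444987] [317.23669514 343.19051726]
```

View pics/w1.png

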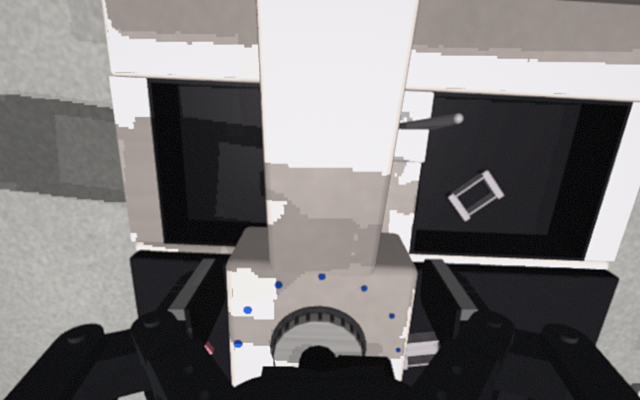

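The move was refused because every row needs all four keys, so this is the old view (dial at about (318,345), half hidden). I'll resend it in full.

>>> jog_arm:
  plan:
    - {"tx": 0,"ty": 0,"tz": -3,"twist": 0}
    - {"tx": 0,"ty": 0,"tz": -3,"twist": 0}
    - {"tx": -4,"ty": 0,"tz": 0,"twist": 0}
    - {"tx": -4,"ty": 0,"tz": 0,"twist": 0}
    - {"tx": -4,"ty": 0,"tz": 0,"twist": 0}
  grip: -1

```text
time_s: 0.7
eef_pos: [0.5741, -0.1174, 0.2907]
ee_rot: [-0.003, 0.703, 0.711, -0.001]
wrist_force: [0.7, -0.8, -0.3]
gripper_width: 0.0123
```

>>> jog_arm:
  plan:
    - {"tx": -2,"ty": 0,"tz": 0,"twist": 0}
    - {"tx": 0,"ty": 0,"tz": 0,"twist": 0}
    - {"tx": 0,"ty": 0,"tz": 0,"twist": 0}
    - {"tx": 0,"ty": 0,"tz": 0,"twist": 0}
    - {"tx": 0,"ty": 0,"tz": 0,"twist": 0}

```text
time_s: 1.2
eef_pos: [0.5734, -0.1407, 0.2894]
ee_rot: [-0.004, 0.705, 0.709, -0.002]
wrist_force: [-0.7, 0.4, -0.2]
gripper_width: -0.0002
```

Run:
```python
from h import *
w=snap('wrist','w2')
s=readout.state();print(s['time_s'],s['eef_pos'],s['gripper_width'],s['wrist_force'])
print(-w['R'].T@w['t'],proj(w,[.57,-.07,.205]))
```

```text
1.25 [ 0.57338944 -0.14049793  0.28937365] 1.591287641344689e-05 [-0.47429804  0.76448796 -0.92534258]
[ 0.57285908 -0.06266632  0.43363608] [320.49216723  99.43691621]
```

View pics/w2.png

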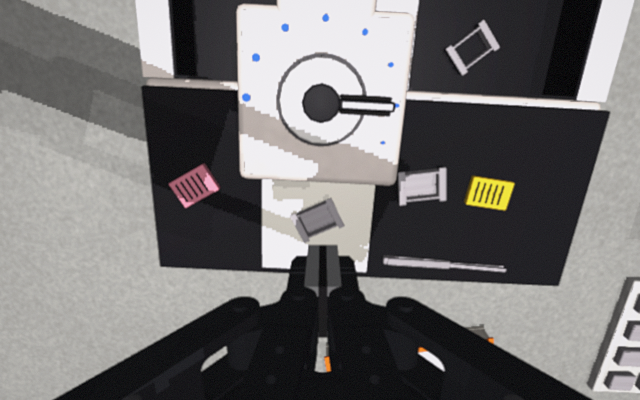

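The view is clear. The skirt is centred at about (321,99), the hub top at (321,102), and the lever tip at (393,105). The lever points at the 2nd of the 8 blue dots, so the target is the 6th dot, at (285,27).

Run:
```python
from h import *
w=dict(np.load('pics/w2.npz'))
g=cv2.cvtColor(w['frame'],cv2.COLOR_RGB2GRAY)
hub=(g<70).astype(np.uint8);hub[:, :270]=0;hub[:,400:]=0;hub[145:]=0;hub[:50]=0
n,l,st,ce=cv2.connectedComponentsWithStats(hub)
print(st[1:],ce[1:])
# hub disc: erode away lever and skirt rim
e=cv2.morphologyEx(hub,cv2.MORPH_OPEN,cv2.getStructuringElement(2,(23,23)));m=cv2.moments(e,True);hc=(m['m10']/m['m00'],m['m01']/m['m00'])
print('hub',hc,onz(w,*hc,.227),'d',2*np.sqrt(m['m00']/np.pi))
c=onz(w,*hc,.227)
hsv=cv2.cvtColor(w['frame'],cv2.COLOR_RGB2HSV)
bl=cv2.inRange(hsv,(105,120,100),(130,255,255));bl[200:]=0
n,l,st,ce=cv2.connectedComponentsWithStats(bl)
P=np.array([onz(w,*p,.195)[:2] for p,s in zip(ce[1:],st[1:]) if s[4]>3])
A=np.c_[2*P,np.ones(len(P))];s=np.linalg.lstsq(A,(P**2).sum(1),rcond=None)[0];print('dot circle centre',s[:2],'r',np.sqrt(s[2]+s[:2]@s[:2]))
print(np.sort(np.degrees(np.arctan2(*(P-s[:2]).T[::-1]))).round(1))
t=onz(w,393,105,.225);print('tip',t,np.linalg.norm(t-c),np.degrees(np.arctan2(*(t-c)[1::-1])))
print('skirt',onz(w,321,99,.205),[onz(w,u,v,.205)[:2] for u,v in((277,99),(366,99),(321,54),(321,145))])
```

```text
[[ 303   84   92   38 1586]
 [ 393  110    1    1    1]
 [ 284  123   14   15   27]
 [ 299  138   13    6   15]
 [ 314  142   24    3   24]] [[334.8442623  103.23139975]
 [393.         110.        ]
 [290.33333333 130.62962963]
 [305.         140.93333333]
 [325.5        143.58333333]]
hub (321.09483568075115, 102.79718309859155) [ 0.57063414 -0.0711911   0.227     ] d 36.823906842470535
dot circle centre [ 0.57032808 -0.07131028] r 0.051050310217831456
[-32.8  -2.7  27.3  57.3  87.3 117.4 147.4 177.4]
tip [ 0.61319394 -0.07229712  0.225     ] 0.04262111405606597 -1.4886376642184822
skirt [ 0.57032739 -0.06972611  0.205     ] [array([ 0.54185797, -0.06985584]), array([ 0.59938906, -0.06957214]), array([ 0.57023175, -0.04270188]), array([ 0.57043251, -0.0995284 ])]
```

The axis is at (0.5705, -0.071) by both hub and dot circle, and the lever is at -2.7° in the 2nd stop. The target direction is 117°. I'll place the shut fingers on the clockwise side with a gap of about 8 mm, then lower them.

>>> jog_arm:
  plan:
    - {"tx": 2,"ty": 1.5,"tz": 0,"twist": 0}
    - {"tx": 2.2,"ty": 1.5,"tz": 0,"twist": 0}
    - {"tx": 0,"ty": 0,"tz": 2.5,"twist": 0}
    - {"tx": 0,"ty": 0,"tz": 2,"twist": 0}
    - {"tx": 0,"ty": 0,"tz": 0,"twist": 0}

```text
time_s: 1.75
eef_pos: [0.6049, -0.0913, 0.2448]
ee_rot: [-0.002, 0.703, 0.712, -0.0]
wrist_force: [0.9, -0.4, -0.1]
gripper_width: -0.0003
```

```bash
cat >> h.py <<'E'
C=np.array([.5705,-.0712])
def where():
    from scipy.spatial.transform import Rotation as Ro
    s=readout.state();q=s['ee_rot'];R=Ro.from_quat([q[1],q[2],q[3],q[0]]).as_matrix();p=np.array(s['eef_pos'])
    n=R[:2,0]/np.linalg.norm(R[:2,0]);u=np.array([n[1],-n[0]])
    d=p[:2]-C;print('t',s['time_s'],'p',p.round(4),'yaw th',np.degrees(np.arctan2(u[1],u[0])).round(2),'u,n mm',(1e3*d@u).round(1),(1e3*d@n).round(1),'axis tilt',R[:,2].round(3),'F',np.round(s['wrist_force'],1),'q6',s['q'][5])
E
python3 -c "
from h import *
where()"
```

```text
t 1.75 p [ 0.6049 -0.0913  0.2448] yaw th 0.72 u,n mm 34.2 -20.6 axis tilt [-0.004  0.003 -1.   ] F [ 0.9 -0.4 -0.1] q6 -0.3047620556089215
```

>>> jog_arm:
  plan:
    - {"tx": -0.7,"ty": 0,"tz": 0,"twist": 3}
    - {"tx": 0,"ty": 0,"tz": 0,"twist": 0}
    - {"tx": 0,"ty": 0,"tz": 1.5,"twist": 0}
    - {"tx": 0,"ty": 0,"tz": 1,"twist": 0}
    - {"tx": 0,"ty": 0,"tz": 0,"twist": 0}

```text
time_s: 2.25
eef_pos: [0.6058, -0.0958, 0.2206]
ee_rot: [-0.001, 0.72, 0.694, 0.001]
wrist_force: [0.4, -0.6, 0.8]
gripper_width: -0.0004
```

```bash
python3 -c "
from h import *
where()
w=snap('wrist','w3');cv2.imwrite('pics/w3c.png',cv2.resize(w['frame'][100:400,160:560,::-1],(800,600)))"
```

```text
t 2.25 p [ 0.6058 -0.0958  0.2206] yaw th -2.04 u,n mm 36.1 -23.4 axis tilt [-0.001  0.002 -1.   ] F [ 0.4 -0.6  0.8] q6 -0.2638008454039298
```

View pics/w3c.png

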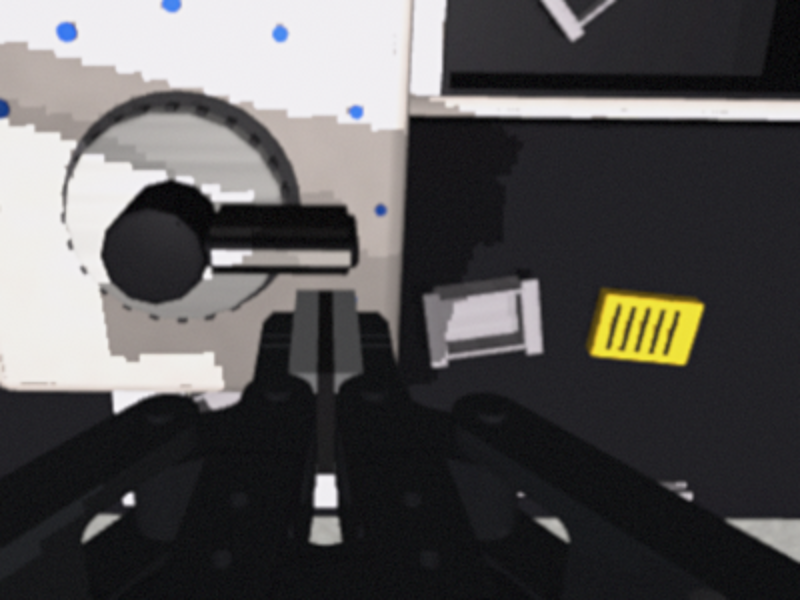

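The shut fingertips at (325,290) in the crop sit just clear of the lever's clockwise flank, near its outer end. I'll go down 9 mm and 4 mm inward, then start the arc.

>>> jog_arm:
  plan:
    - {"tx": 0,"ty": -0.3,"tz": 0.8,"twist": 0}
    - {"tx": 0,"ty": 0,"tz": 0,"twist": 0}
    - {"tx": 0.3,"ty": 0,"tz": 0,"twist": 0}
    - {"tx": 0.2,"ty": 0,"tz": 0,"twist": 0}
    - {"tx": 0,"ty": 0,"tz": 0,"twist": 0}

```text
time_s: 2.8
eef_pos: [0.6032, -0.0905, 0.2131]
ee_rot: [-0.001, 0.72, 0.694, 0.001]
wrist_force: [0.5, -0.5, -0.8]
gripper_width: 0.0001
```

```bash
python3 -c "
from h import *
where()"
```

```text
t 2.8 p [ 0.6032 -0.0905  0.2131] yaw th -2.03 u,n mm 33.4 -18.1 axis tilt [ 0.001  0.002 -1.   ] F [ 0.5 -0.5 -0.8] q6 -0.2568276494934008
```

>>> jog_arm:
  plan:
    - {"tx": 0.24,"ty": 0.11,"tz": 0,"twist": -4}
    - {"tx": 0.24,"ty": 0.11,"tz": 0,"twist": -4}
    - {"tx": 0.24,"ty": 0.11,"tz": 0,"twist": -4}
    - {"tx": 0.24,"ty": 0.11,"tz": 0,"twist": -4}
    - {"tx": 0,"ty": 0,"tz": 0,"twist": 0}

```text
time_s: 3.3
eef_pos: [0.6075, -0.0843, 0.2137]
ee_rot: [0.003, 0.612, 0.791, -0.002]
wrist_force: [-0.1, -1.3, -0.6]
gripper_width: -0.0002
```

```bash
python3 -c "
from h import *
where()"
```

```text
t 3.3 p [ 0.6075 -0.0843  0.2137] yaw th 14.52 u,n mm 32.5 -22.0 axis tilt [ 0.002 -0.006 -1.   ] F [-0.1 -1.3 -0.6] q6 -0.5284900128536195
```

>>> jog_arm:
  plan:
    - {"tx": 0.4,"ty": 0,"tz": 0,"twist": 0}
    - {"tx": 0.4,"ty": 0,"tz": 0,"twist": 0}
    - {"tx": 0,"ty": 0,"tz": 0,"twist": 0}

```text
time_s: 3.6
eef_pos: [0.6059, -0.0761, 0.2143]
ee_rot: [0.003, 0.613, 0.79, -0.001]
wrist_force: [-0.4, -0.6, -0.1]
gripper_width: 0.0001
```

```bash
python3 -c "
from h import *
where()"
```

```text
t 3.6 p [ 0.6059 -0.0761  0.2143] yaw th 14.33 u,n mm 33.1 -13.5 axis tilt [ 0.004 -0.006 -1.   ] F [-0.4 -0.6 -0.1] q6 -0.5130065586231403
```

>>> jog_arm:
  plan:
    - {"tx": 0.3,"ty": 0.1,"tz": 0.05,"twist": -5}
    - {"tx": 0.3,"ty": 0.1,"tz": 0.05,"twist": -5}
    - {"tx": 0.3,"ty": 0.1,"tz": 0.05,"twist": -5}
    - {"tx": 0.3,"ty": 0.1,"tz": 0.05,"twist": -5}
    - {"tx": 0.3,"ty": 0.1,"tz": 0,"twist": -5}

```text
time_s: 4.1
eef_pos: [0.6066, -0.064, 0.2145]
ee_rot: [0.008, 0.422, 0.907, -0.005]
wrist_force: [1.2, -0.6, -1.0]
gripper_width: 0.0003
```

```bash
python3 -c "
from h import *
where()
w=snap('wrist','w4');cv2.imwrite('pics/w4c.png',cv2.resize(w['frame'][50:400,120:560,::-1],(640,509)))"
```

```text
t 4.1 p [ 0.6066 -0.064   0.2145] yaw th 40.13 u,n mm 32.2 -17.8 axis tilt [ 0.011 -0.016 -1.   ] F [ 1.2 -0.6 -1. ] q6 -0.9382834908559361
```

View pics/w4c.png

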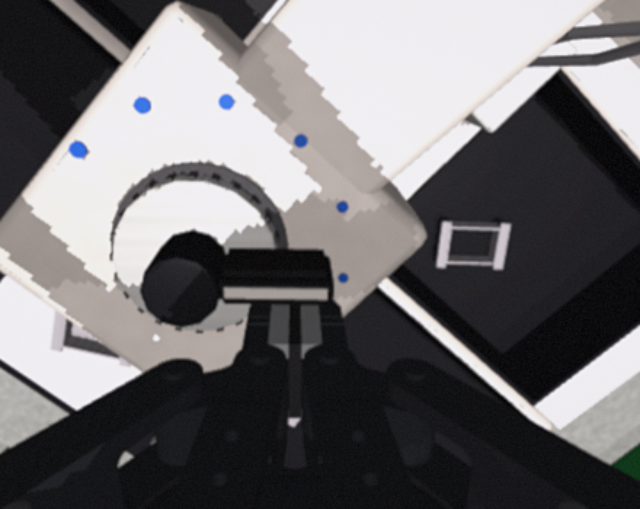

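The lever now lies along the finger face, pointing just past the 3rd dot at (343,277). One click is done and the second is under way. Contact is on the clockwise flank only, so I'll continue.

>>> jog_arm:
  plan:
    - {"tx": 0.4,"ty": 0.1,"tz": 0.05,"twist": -3}
    - {"tx": 0.4,"ty": 0.1,"tz": 0.05,"twist": -4}
    - {"tx": 0.4,"ty": 0.1,"tz": 0.05,"twist": -4}
    - {"tx": 0.4,"ty": 0.1,"tz": 0.05,"twist": -4}

```text
time_s: 4.55
eef_pos: [0.5997, -0.0511, 0.214]
ee_rot: [0.011, 0.297, 0.955, -0.007]
wrist_force: [2.2, -2.6, 0.7]
gripper_width: 0.0002
```

```bash
python3 -c "
from h import *
where()"
```

```text
t 4.55 p [ 0.5997 -0.0511  0.214 ] yaw th 55.42 u,n mm 33.1 -12.6 axis tilt [ 0.017 -0.02  -1.   ] F [ 2.2 -2.6  0.7] q6 -1.1841796954101638
```

>>> jog_arm:
  plan:
    - {"tx": 0.35,"ty": 0.1,"tz": 0.05,"twist": -5}
    - {"tx": 0.35,"ty": 0.1,"tz": 0.05,"twist": -5}
    - {"tx": 0.35,"ty": 0.1,"tz": 0.05,"twist": -5}
    - {"tx": 0.3,"ty": 0.1,"tz": 0,"twist": -3}

```text
time_s: 4.95
eef_pos: [0.5902, -0.0413, 0.2134]
ee_rot: [0.012, 0.141, 0.99, -0.009]
wrist_force: [3.3, -3.4, -1.6]
gripper_width: 0.0001
```

```bash
python3 -c "
from h import *
where()
w=snap('wrist','w5');cv2.imwrite('pics/w5c.png',cv2.resize(w['frame'][50:400,120:560,::-1],(640,509)))"
```

```text
t 4.95 p [ 0.5902 -0.0413  0.2134] yaw th 73.76 u,n mm 34.2 -10.6 axis tilt [ 0.02  -0.021 -1.   ] F [ 3.3 -3.4 -1.6] q6 -1.490682068285453
```

View pics/w5c.png

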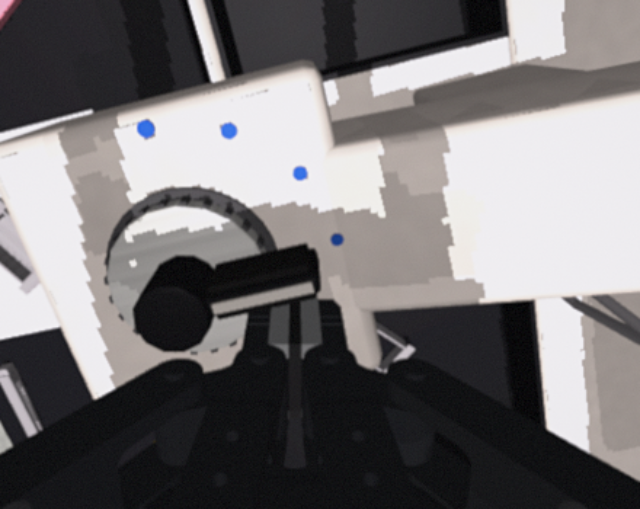

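The lever is at about 84° by picture and geometry, near the 3rd click. I need one more click with a careful stop, so the finger's contact angle should end near 108°.

>>> jog_arm:
  plan:
    - {"tx": 0.3,"ty": 0.05,"tz": 0,"twist": -5}
    - {"tx": 0.3,"ty": 0.05,"tz": 0,"twist": -5}
    - {"tx": 0,"ty": 0,"tz": 0,"twist": 0}

```text
time_s: 5.3
eef_pos: [0.5871, -0.0385, 0.2137]
ee_rot: [0.014, 0.054, 0.998, -0.01]
wrist_force: [1.2, -0.5, -0.6]
gripper_width: -0.0003
```

```bash
python3 -c "
from h import *
where()"
```

```text
t 5.3 p [ 0.5871 -0.0385  0.2137] yaw th 83.77 u,n mm 34.3 -13.0 axis tilt [ 0.028 -0.021 -0.999] F [ 1.2 -0.5 -0.6] q6 -1.6627844440743
```

>>> jog_arm:
  plan:
    - {"tx": 0.3,"ty": 0.05,"tz": 0,"twist": -4}
    - {"tx": 0.3,"ty": 0.05,"tz": 0,"twist": -4}
    - {"tx": 0.3,"ty": 0.05,"tz": 0,"twist": -3}
    - {"tx": 0,"ty": 0,"tz": 0,"twist": 0}

```text
time_s: 5.7
eef_pos: [0.5782, -0.0359, 0.2136]
ee_rot: [0.013, -0.038, 0.999, -0.01]
wrist_force: [0.3, -0.3, 0.4]
gripper_width: -0.0001
```

```bash
python3 -c "
from h import *
where()"
```

```text
t 5.7 p [ 0.5782 -0.0359  0.2136] yaw th 94.35 u,n mm 34.6 -10.3 axis tilt [ 0.027 -0.019 -0.999] F [ 0.3 -0.3  0.4] q6 -1.8473261104858982
```

```bash
python3 -c "
from h import *
w=snap('wrist','w6');cv2.imwrite('pics/w6c.png',cv2.resize(w['frame'][50:400,120:560,::-1],(640,509)))"
```

```text
(no output)
```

View pics/w6c.png

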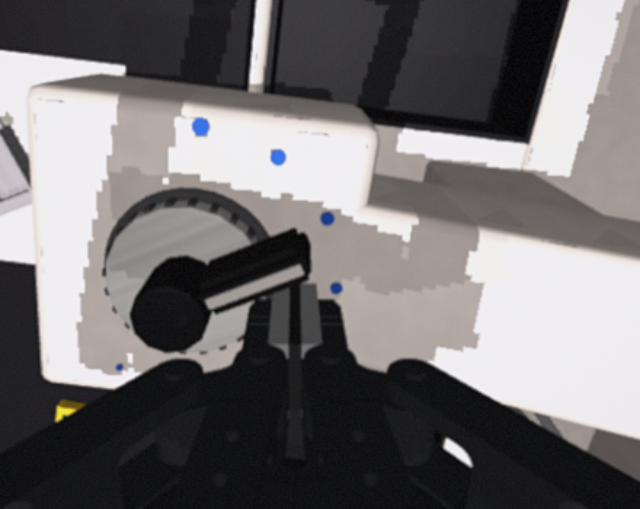

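The lever now points at the 6th dot (327,218), about 20° ahead of the finger face. It has snapped into the target stop. I'll back off, then rise.

>>> jog_arm:
  plan:
    - {"tx": -0.6,"ty": 0,"tz": 0,"twist": 0}
    - {"tx": -0.3,"ty": 0,"tz": 0,"twist": 0}
    - {"tx": 0,"ty": 0,"tz": -2,"twist": 0}
    - {"tx": 0,"ty": 0,"tz": -4,"twist": 0}
    - {"tx": -3,"ty": 0,"tz": -3,"twist": 0}

```text
time_s: 6.25
eef_pos: [0.611, -0.0306, 0.2995]
ee_rot: [0.005, -0.033, 0.999, -0.008]
wrist_force: [1.2, 0.1, 0.6]
gripper_width: -0.0001
```

>>> jog_arm:
  plan:
    - {"tx": -4,"ty": 0,"tz": 0,"twist": 0}
    - {"tx": 0,"ty": 0,"tz": 0,"twist": 0}
    - {"tx": 0,"ty": 0,"tz": 0,"twist": 0}
    - {"tx": 0,"ty": 0,"tz": 0,"twist": 0}
    - {"tx": 0,"ty": 0,"tz": 0,"twist": 0}

```text
time_s: 6.75
eef_pos: [0.6564, -0.028, 0.3038]
ee_rot: [0.008, -0.031, 0.999, -0.009]
wrist_force: [0.6, 1.1, 0.4]
gripper_width: 0.0
```

```bash
python3 -c "
from h import *
where()
w=snap('wrist','w7')
s=snap('scene','s7');a=np.load('pics/s0.npz')['frame']
d=cv2.absdiff(a,s['frame']).max(2);d[d<60]=0;d[:,:210]=0
print('diff in cold plate/jar:',[(int((d[y0:y1,x0:x1]>0).sum())) for x0,x1,y0,y1 in((215,245,150,190),(285,315,225,285),(318,342,262,290),(318,342,195,218),(328,348,234,258),(342,360,158,178),(372,402,275,305))])
"
```

```text
t 6.75 p [ 0.6564 -0.028   0.3038] yaw th 93.61 u,n mm 37.7 -88.4 axis tilt [ 0.017 -0.017 -1.   ] F [0.6 1.1 0.4] q6 -1.8010909705284854
diff in cold plate/jar: [0, 0, 0, 0, 0, 0, 14]
```

View pics/w7.png

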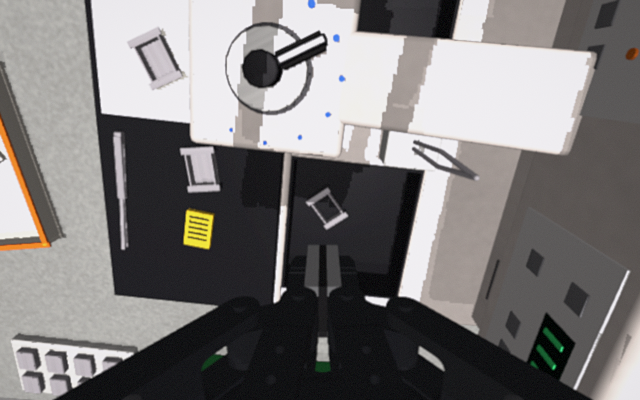

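The dial is clear of the gripper, with the hub at about (261,68) and the lever tip at (326,38), on the 6th dot (336,38). I'll measure the angle.

Run:
```python
from h import *
w=dict(np.load('pics/w7.npz'))
c=onz(w,261.5,68,.227);t=onz(w,325,39,.225);d=t-c
print(c,t,np.linalg.norm(d),np.degrees(np.arctan2(d[1],d[0])),'dot6',[(lambda e:np.degrees(np.arctan2(e[1],e[0])))(onz(w,336,38,.195)[:2]-C)])
a=np.load('pics/s0.npz');s=dict(np.load('pics/s7.npz'))
cv2.imwrite('pics/mc.png',cv2.resize(np.hstack([a['frame'][260:320,360:420],s['frame'][260:320,360:420]])[:,:,::-1],(800,400)))
```

```text
[ 0.56991039 -0.07179422  0.227     ] [ 0.55132649 -0.0344179   0.225     ] 0.041789363091861854 116.43704531592564 dot6 [np.float64(118.18479212616079)]
```

View pics/mc.png

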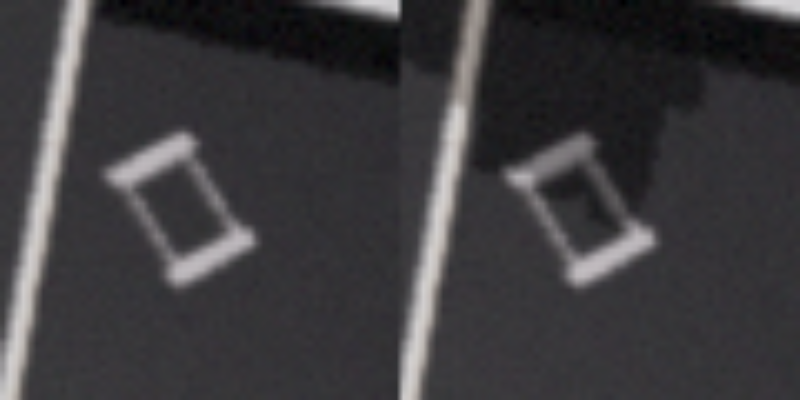

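The mould in the well has not moved; the difference there is only the arm's shadow. The lever is at 116.4° against -1.5 to -2.7° at the start, so it turned about 118–119°, which is four clicks.

```bash
python3 -c "
from h import *
print(robot.sign_off())"
```

```text
the job is handed in; nothing more can be done
None
```

I pushed the dial lever round anticlockwise by four clicks, using the tips of the shut fingers on its clockwise flank only. The dial went from its 2nd stop to its 6th. I then backed off, rose clear and handed the job in at about 7 s of robot time.

**Dial angle:** the last wrist picture put the lever at about 116.4°. The four-click target was about 117.3° and the 6th dot measured 118.2°, so it is within tolerance. In that picture the dial stood free of the gripper.

**Other objects:** the before and after scene pictures showed no change at the jar, forceps, cassettes or the moulds on the plate and lit window. The only difference was at the mould in the well; a close-up showed it was the arm's shadow and the mould had not moved.

**Forces:** wrist readings after each move during the push stayed below about 6 N.

**Hitches:** my first move call was refused because each row needs all four keys. Some moves overshot or fell short by a few millimetres, and I corrected for this along the way.

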